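# Slide the bead tray into its bay

### The arm

A 6-joint arm with a two-finger parallel gripper is mounted at the origin on the work surface. World frame = base frame: x ahead of the robot, y to its left, z up, the work surface at z = 0. Lengths are in m, angles in degrees, forces in N, time in s.
With the tool pointing down it reaches from about 0.375 to 0.9 m from the base axis. Payload 3.1 kg.
Tool frame: the origin (TCP) lies at the very end of the fingers, on their centre line; the grasp point (between the pads) lies 19 mm behind it; z points along the fingers, y is the line along which they close (so a half turn about z gives the same grasp; the last joint's range is limited). The gripper opens to 87 mm and grips with 3 to 60 N. Pads are 19 mm wide; open, the fingers measure 117 mm over their backs; the gripper's body (75 mm by 190 mm) begins 51 mm behind the grasp point.
Start: joints at [-86.603, 30.224, 82.088, -0, 67.689, -10.227], TCP at [0.147, -0.607, 0.223] pointing down, gripper open.
Joint ranges: [-176.69, 176.69], [-43.24, 126.21], [12.49, 139.97], [-82, 262], [0, 151.66], [-163.58, 163.58]. Speed limits (degrees/s): [159.86, 159.86, 180, 180, 180, 180].

### API

Orientations are given as a 3x3 rotation matrix whose columns are the frame's x, y, z axes.
In Python, from rig import bot gives the robot as it stands.
- The arm moves only by the tool move_arm, never from a script. Its argument "increments" is a list of rows, each an object with "xyz": the shift along the tool's x, y, z in mm, a list of three; "roll": the turn about the tool's z in rad; "grip": the opening in per cent of the stroke, from 0 (shut) to 100 (fully open). A call has 1 to 5 rows; each row shifts and turns the commanded pose from where the row before left it, along the tool's axes as they then stand; what a row does not reach is not made up. A row lasts 1/12 s, in which the tool goes at most 41.7 mm and 7.16 degrees, less where a joint would pass 70% of its speed; a pose out of reach is approached as far as the arm can. A call is refused whole if a number of a shift passes 41.7 or a number of a turn 0.125, either way. A call with a gripper value outside its range is refused whole. The fingers move at their own pace and stop on an object; the grip force is fixed at half the most. Time passes only in rows, so rows that do not move let the fingers close. It gives the time, the measured TCP pose, the force, the opening and the grip force at its end, in the units of the state.
- bot.read_state(): the state, without advancing time (a new reading comes with each control period).
- bot.capture(name): name is "scene" or "top"; returns (picture, depth): 400x640x3 uint8, red, green, blue; 400x640 float32, m along the optical axis (not along the pixel's ray), 0 where there is no reading.
- bot.camera_model(name): a dict with "intrinsics" (3x3 intrinsics, pixels), "rvec" (rotation vector, rad) and "tvec" (3), from world to camera coordinates, as OpenCV has them. Camera axes: x right, y down, z forward; pixel columns grow to the right and rows downward; lengths in m; the calibration is good to about 2 mm. A picture is of the moment at which its call begins. camera_model takes no time and is no camera call.
- bot.hand_in(): hands the job in; it is judged then, once.
Trained networks look in the newest picture that a camera, given by its name, has taken for a name from the list of things; names that differ only in an ending like _2 or _b are one class to them, and where a whole thing is asked for, a point or a joint stands for the part that bears it (a point fixed in the world has none). Each returns a list of dicts, best first, with "conf" (0 to 1); they miss things now and then, are a little off and sometimes report something else, mostly with a low value. They report only what shows in the picture. A call takes as long as a camera call.
- bot.spot_in(label, camera): "at" ([x, y, z] in m, in the coordinates of the camera as it stood for that picture, good to about 4 mm: the middle of the surface that is visible of it).
- bot.trace(label, camera): "mask" (400x640 bool, what is visible of it).
The state is a dict: "time_s": time; "joint_positions": joint angles; "qvel": joint speeds; "tau": joint torques, N m; "position": TCP position; "tcp_rot": TCP orientation; "force": force on the tool from outside, world axes, zero at the start; "moment": the same for the moment, N m; "opening": opening from 0.0 (shut) to 1.0 (fully open); "grasp_force": force on a finger pad.
Only numpy, scipy, OpenCV 4.12 (cv2) and the standard library are available. Lean on these libraries where they do the work, as an engineer would, in place of code of your own. Each camera call takes 0.05 s, during which the arm holds its last target. There are 200 camera calls.

### The job

Pick up the white bead tray by its blue post and slide it nose first, level, into the bay of the low wooden case until it is fully home, then let go of it. Inside the bay a channel you cannot see lies somewhat to the left or right, so feel for the fence on the bay's left and work gently: do not force or ram the tray against the case. Leave the other things on the table alone.

Things in the scene. Friction and masses are not known exactly. Their poses are not given: they have to be found in the camera images.
- tray: White open tray of beads, 110 (x) x 70 (y) x 26 (z) mm, 0.15 to 0.3 kg. Origin: centre of the underside of this box; x points to its nose (goes into the bay first), z up. An apron 44 mm wide, 8 mm thick runs back from its rear wall (x = -55) to x = -111; on it at x = -92, y = 0 stands the post. Starts left or right of the case, turned up to 0.4 rad from straight ahead.
- tray_post (a point): Point on the axis of the tray's blue square grip post (18 x 18 mm, sides along the tray's x and y, from 8 to 56 mm above the tray's underside), 34 mm above the tray's underside: the height to grip. Axes as the tray.
- tray_nose (a point): Middle of the bottom edge of the tray's nose (x = +55 mm on the tray). Axes as the tray.
- case: Low fixed wooden case, 160 (x) x 172 (y) x 48 mm, on the table, no floor of its own, blue stripe on the roof over its mouth. Origin: on the table at the middle of the open mouth, which faces the robot (turned up to 0.2 rad); x points into the bay, y to the bay's left. Mouth 120 mm wide (y = -60 to 60), 40 mm high under the opaque roof; side walls 26 mm thick.
- bay_stop (a point): Middle, at table height, of the flat solid stop that ends the bay, 110 mm in from the mouth. With the nose against it the tray is fully home: its rear wall level with the mouth, apron and post outside. Axes as the case.
- bay_entry (a point): Point on the table in the mouth, at y = -21 mm of the case: a tray going in straight (along the case's x) with its nose on this line always clears the end of the hidden fence and the right wall. With the nose 25 to 40 mm deep it can then be moved left (+y) until its side touches the fence.
- bay_roof (a point): Middle of the roof's front edge, 48 mm above the table. Hidden below is a rigid straight channel along the case's x, 73 mm wide (tray 70): on the left a fence, blunt end 12 mm deep; on the right a cheek starting 45 mm deep, blunt too, blocking all to its right. The fence's face lies anywhere from y = +19 to +51 mm of the case: not measured, feel it.
- bead_box: Clear two-compartment box of beads, 85 x 60 x 30 mm, loose, on the other side of the case from the tray. Origin under its centre. To be left alone.
- mug: White mug, 80 mm across, 90 mm high. Origin under its centre. To be left alone.
- glue: Yellow glue bottle, 44 mm across, 110 mm high. Origin under its centre. To be left alone.
- jar: Amber jar, 60 mm across, 60 mm high. Origin under its centre. To be left alone.
- bracelet: Blue bracelet ring, 64 mm across, 9 mm high, lying flat. Origin under its centre. To be left alone.
- clip: Black paper clamp with wire handle, 40 x 30 x 18 mm. Origin under its centre. To be left alone.

How it is judged (in metres and radians):
On the way:
1. the tray's nose is inside the mouth of the bay, tray in line with the bay (x of tray_nose in the frame of case between 0.012 and 0.06 m and y of tray_nose in the frame of case between -0.03 and 0.025 m and angle between the x axis of tray and the x axis of case, either way round below 0.2 rad and height (world z) of tray_nose below 0.02 m), for 0.1 s.
At the end, for the whole second after the job is handed in: The tray stands flat on the table inside the channel, in line with the bay (within 0.07 rad), its nose within 4.5 mm of the bay's end stop, released and at rest (x of tray_nose in the frame of case above 0.1055 m and height (world z) of tray below 0.004 m and y of tray_nose in the frame of case between -0.022 and 0.018 m and angle between tray's own z axis and vertical below 0.06 rad and angle between the x axis of tray and the x axis of case, either way round below 0.07 rad and linear speed of tray below 0.01 m/s); the robot touches nothing.
It fails at once if the tray is pressed against the case or its channel with more than 20 N (contact force between tray and case above 20 N).
It fails at once if the robot presses on the case with more than 25 N (contact force between any of the arm, the fingers and case above 25 N).
It fails at once if the tray is tipped by more than 0.35 rad (angle between tray's own z axis and vertical above 0.35 rad).
It fails at once if one of the other things is moved by more than 20 mm (distance of any of bead_box, mug, glue, jar, bracelet, clip from where it was at the start of the episode above 0.02 m).
It also fails if it takes over 56 s, if anything falls off the work surface, if the arm or the gripper's body presses on something with over 40 N, if the wrist force passes 120 N, or if a joint passes its speed limit or range.

## Working session

There is one attempt and no reset: what is moved stays moved. The work goes in short steps, Python scripts to look and compute and a tool call to move; the robot and the scene stay as the last step left them, time stands still between calls to the robot, and variables do not carry over. Pictures are saved under pics/ and viewed, at most 10 in all, crops included, and the job is handed in when it is done.

Besides the shell and the picture viewer there is one more tool, called after "Call:" in YAML: its name, and indented under it one key for each argument. move_arm: Moves the arm, as the interface text tells. Its arguments: {"type":"object","properties":{"increments":{"type":"array"}},"required":["increments"]}

```bash
mkdir -p pics
cat > h.py <<'E'
import numpy as np, cv2
from rig import bot
def cam(n):
    c=bot.camera_model(n); K=np.array(c["intrinsics"]); R=cv2.Rodrigues(np.array(c["rvec"],float))[0]; t=np.array(c["tvec"],float).ravel(); return K,R,t
def world(n,p): # camera->world
    K,R,t=cam(n); return (np.asarray(p)-t)@R
def cloud(n,depth,mask=None):
    K,R,t=cam(n); m=depth>0
    if mask is not None: m&=mask
    v,u=np.nonzero(m); z=depth[v,u]
    return world(n,np.c_[(u-K[0,2])*z/K[0,0],(v-K[1,2])*z/K[1,1],z]),u,v
E
python3 - <<'E'
from h import *
ims=[]
for n in("scene","top"):
    p,d=bot.capture(n); ims.append(p); np.savez(f"/tmp/{n}.npz",p=p,d=d)
    for l in("tray","tray_post","case","bay_roof","bead_box","mug","glue","jar","bracelet","clip"):
        try: r=bot.spot_in(l,n)
        except Exception as e: print(l,e); continue
        print(n,l,[(round(x["conf"],2),world(n,x["at"]).round(3).tolist()) for x in r[:2]])
    for l in("tray","tray_post","case"):
        r=bot.trace(l,n)
        if r:
            P,u,v=cloud(n,d,r[0]["mask"]); np.savez(f"/tmp/{n}_{l}.npz",P=P,u=u,v=v)
            print(l,len(P),P.min(0).round(3),P.max(0).round(3))
cv2.imwrite("pics/a.png",cv2.cvtColor(cv2.resize(np.vstack(ims),(480,600)),cv2.COLOR_RGB2BGR))
s=bot.read_state();print(s["time_s"],np.round(s["tcp_rot"],3),s["opening"],s["force"])
E
```

```text
scene tray [(0.76, [0.532, 0.279, 0.015])]
scene tray_post []
scene case [(0.58, [0.713, 0.0, 0.046])]
scene bay_roof [(0.92, [0.713, -0.003, 0.048])]
scene bead_box [(0.6, [0.562, -0.27, 0.011])]
scene mug [(0.6, [0.624, -0.439, 0.053])]
scene glue [(0.88, [0.622, 0.451, 0.063]), (0.3, [0.742, -0.249, 0.05])]
scene jar [(0.78, [0.743, -0.248, 0.049])]
scene bracelet [(0.81, [0.738, 0.277, 0.01])]
scene clip [(0.62, [0.483, -0.439, 0.016])]
tray 1229 [ 0.425  0.227 -0.003] [0.604 0.315 0.061]
tray_post 1149 [ 0.425  0.228 -0.003] [0.604 0.315 0.059]
case 4560 [ 0.6   -0.089 -0.002] [0.771 0.088 0.066]
top tray [(0.91, [0.527, 0.279, 0.009])]
top tray_post [(0.88, [0.525, 0.278, 0.006]), (0.68, [0.68, -0.002, 0.05])]
top case [(0.82, [0.681, 0.001, 0.054]), (0.24, [0.527, 0.275, 0.009])]
top bay_roof [(0.8, [0.684, -0.001, 0.046])]
top bead_box [(0.61, [0.562, -0.271, 0.015])]
top mug [(0.87, [0.622, -0.455, 0.049])]
top glue [(0.87, [0.601, 0.446, 0.073]), (0.53, [0.733, 0.273, 0.011])]
top jar [(0.69, [0.721, -0.246, 0.061]), (0.49, [0.479, -0.445, 0.022])]
top bracelet [(0.53, [0.732, 0.274, 0.013])]
top clip [(0.6, [0.474, -0.445, 0.018])]
tray 1504 [ 0.431  0.227 -0.004] [0.599 0.312 0.059]
tray_post 1565 [ 0.431  0.227 -0.004] [0.6   0.316 0.059]
case 4004 [ 0.6   -0.09  -0.003] [0.781 0.085 0.067]
1.4 [[ 0.972  0.236  0.   ]
 [ 0.236 -0.972 -0.   ]
 [ 0.     0.    -1.   ]] 0.9982202203033725 [ 0.56724049 -0.55478602  0.37009305]
```

View pics/a.png

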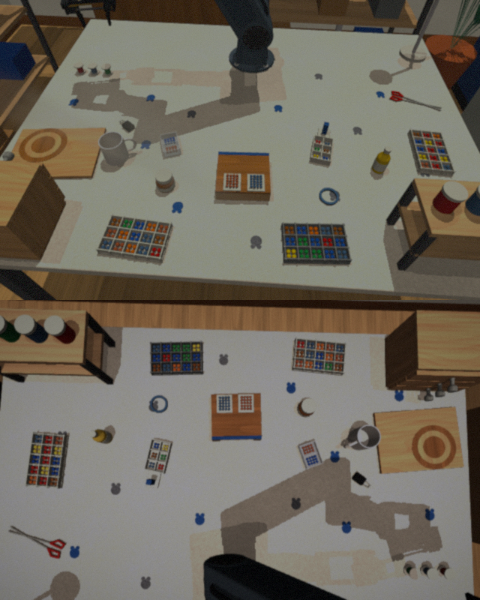

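Run:
```python
from h import *
for n in("scene","top"):
    P=np.load(f"/tmp/{n}_case.npz")["P"]
    q=P[(P[:,2]>.042)&(P[:,2]<.056)]; r=cv2.minAreaRect((q[:,:2]*1000).astype(np.float32)); print(n,"case",r,np.median(q[:,2]),cv2.boxPoints(r).round(0).tolist())
    T=np.load(f"/tmp/{n}_tray.npz")["P"]
    post=T[T[:,2]>.045]; print("post",len(post),np.median(post,0).round(4),post.min(0).round(3),post.max(0).round(3))
    b=T[(T[:,2]>.018)&(T[:,2]<.032)]; r=cv2.minAreaRect((b[:,:2]*1000).astype(np.float32)); print("tray rim",len(b),r)
    r=cv2.minAreaRect((T[:,:2]*1000).astype(np.float32)); print("tray all",r)
    d=np.load(f"/tmp/{n}.npz"); C,u,v=cloud(n,d["d"]); hsv=cv2.cvtColor(d["p"],cv2.COLOR_RGB2HSV)[v,u]
    m=(abs(C[:,2]-.048)<.012)&(abs(C[:,1])<.1)&(C[:,0]>.55)&(C[:,0]<.8)&(hsv[:,0]>95)&(hsv[:,0]<130)&(hsv[:,1]>90)
    s=C[m]; 
    if len(s): print("stripe",len(s),cv2.minAreaRect((s[:,:2]*1000).astype(np.float32)))
    m=(C[:,2]>.012)&(C[:,0]>.4)&(C[:,0]<.62)&(C[:,1]<.33)&(C[:,1]>.2)&(hsv[:,0]>95)&(hsv[:,0]<130)&(hsv[:,1]>90)
    s=C[m]; t=s[s[:,2]>.05]; print("blue post",len(s),len(t),t.mean(0) if len(t) else 0)
```

```text
scene case ((684.1627197265625, -0.9917144775390625), (164.7166290283203, 172.07693481445312), 2.6027486324310303) 0.0486095928770548 [[598.0, 81.0], [606.0, -91.0], [770.0, -83.0], [763.0, 89.0]]
post 47 [0.457  0.2881 0.0545] [0.446 0.278 0.045] [0.466 0.298 0.061]
tray rim 396 ((525.187255859375, 274.5502624511719), (70.43033599853516, 152.1806182861328), 78.88469696044922)
tray all ((513.2326049804688, 276.89398193359375), (70.43294525146484, 176.53953552246094), 78.89757537841797)
stripe 197 ((663.1575317382812, -12.769660949707031), (162.03079223632812, 149.8428497314453), 80.70853424072266)
blue post 78 28 [0.45467824 0.28777554 0.05551738]
top case ((683.932861328125, -1.5249252319335938), (160.8202362060547, 171.4501190185547), 2.3274967670440674) 0.048394741514304014 [[600.0, 81.0], [607.0, -90.0], [768.0, -84.0], [761.0, 87.0]]
post 58 [0.4511 0.2876 0.0554] [0.443 0.278 0.045] [0.461 0.298 0.059]
tray rim 301 ((519.5562133789062, 274.8285827636719), (70.74281311035156, 154.76193237304688), 79.0521469116211)
tray all ((513.729248046875, 275.590576171875), (70.6819839477539, 166.69728088378906), 79.3396987915039)
stripe 248 ((648.1138305664062, -11.915962219238281), (162.14122009277344, 125.45274353027344), 78.6849136352539)
blue post 65 42 [0.45232284 0.28651862 0.05539828]
```

The view shows the case with its blue mouth stripe facing the robot (scene ~(240,153)). The tray is on its left, with the blue post nearest the robot at ~(325,127). Measured positions:
- **Case mouth:** ≈ (604, -5) mm, yaw +2.4°.
- **Post:** ≈ (452, 288) mm, tray yaw −11°. The sizes agree with those given.

I'll turn the tool to match the tray and start the approach.

Call:
move_arm:
  increments:
    - {"xyz":[20,0,0],"roll":0.107,"grip":100}
    - {"xyz":[20,0,0],"roll":0.107,"grip":100}
    - {"xyz":[20,0,0],"roll":0.107,"grip":100}
    - {"xyz":[20,0,0],"roll":0.108,"grip":100}
    - {"xyz":[30,-28,0],"roll":0,"grip":100}

```text
time_s: 1.82
position: [0.26, -0.5839, 0.2228]
tcp_rot: [[0.98, -0.198, -0.0], [-0.198, -0.98, -0.006], [0.001, 0.006, -1.0]]
force: [0.9, -0.8, 0.8]
opening: 1.0
grasp_force: 0.0
```

Call:
move_arm:
  increments:
    - {"xyz":[12,-39,0],"roll":0,"grip":100}
    - {"xyz":[12,-39,0],"roll":0,"grip":100}
    - {"xyz":[10,-39,0],"roll":0,"grip":100}
    - {"xyz":[0,-40,0],"roll":0,"grip":100}
    - {"xyz":[0,-40,0],"roll":0,"grip":100}

```text
time_s: 2.23
position: [0.3328, -0.3908, 0.2226]
tcp_rot: [[0.982, -0.19, 0.0], [-0.19, -0.982, -0.0], [0.001, 0.0, -1.0]]
force: [0.6, 0.6, 0.8]
opening: 0.999
grasp_force: 0.0
```

Call:
move_arm:
  increments:
    - {"xyz":[0,-40,0],"roll":0,"grip":100}
    - {"xyz":[0,-40,0],"roll":0,"grip":100}
    - {"xyz":[0,-40,0],"roll":0,"grip":100}
    - {"xyz":[0,-40,0],"roll":0,"grip":100}
    - {"xyz":[0,-40,0],"roll":0,"grip":100}

```text
time_s: 2.65
position: [0.3701, -0.1945, 0.2228]
tcp_rot: [[0.982, -0.191, 0.001], [-0.191, -0.982, -0.0], [0.001, 0.0, -1.0]]
force: [0.4, -0.1, 0.8]
opening: 0.999
grasp_force: 0.0
```

Call:
move_arm:
  increments:
    - {"xyz":[0,-40,0],"roll":0,"grip":100}
    - {"xyz":[0,-40,0],"roll":0,"grip":100}
    - {"xyz":[0,-40,0],"roll":0,"grip":100}
    - {"xyz":[0,-40,0],"roll":0,"grip":100}
    - {"xyz":[0,-40,0],"roll":0,"grip":100}

```text
time_s: 3.07
position: [0.4082, 0.002, 0.2229]
tcp_rot: [[0.982, -0.19, 0.001], [-0.19, -0.982, -0.0], [0.001, 0.0, -1.0]]
force: [1.0, 0.2, -0.1]
opening: 1.001
grasp_force: 0.0
```

```bash
cat >> h.py <<'E'
def state():
    s=bot.read_state(); R=np.array(s["tcp_rot"]); p=np.array(s["position"])*1000
    print("t",round(s["time_s"],2),"p",p.round(1),"yaw",round(np.degrees(np.arctan2(R[1,0],R[0,0])),2),"z",R[:,2].round(3),"F",np.round(s["force"],1),"M",np.round(s["moment"],2),"op",round(s["opening"],3),"gf",round(s["grasp_force"],1),"j",np.round(s["joint_positions"],0)); return p,R
def delta(tgt):
    p,R=state(); print("tool delta",(R.T@(np.array(tgt)-p)).round(1))
E
python3 - <<'E'
from h import *
delta([452,288,100])
d=np.load("/tmp/top.npz"); C,u,v=cloud("top",d["d"])
m=(abs(u-265)<10)&(abs(v-292)<10); print(C[m].mean(0),C[m].max(0))
m=(C[:,0]>.36)&(C[:,0]<.59)&(abs(C[:,1]-.07)<.14)&(C[:,2]>.008)&(C[:,2]<.3); print(m.sum(),C[m][:10])
E
```

```text
t 3.07 p [408.2   2.  222.9] yaw -10.98 z [ 0.001 -0.    -1.   ] F [ 1.   0.2 -0.1] M [ 0.02 -0.04 -0.05] op 1.001 gf 0.0 j [-15.  13. 111.   0.  55.  85.]
tool delta [ -11.6 -289.1  122.9]
[ 3.23815330e-01  1.21638557e-01 -1.26053604e-04] [0.34773942 0.14663642 0.00705058]
0 []
```

Call:
move_arm:
  increments:
    - {"xyz":[-2,-38,0],"roll":0,"grip":100}
    - {"xyz":[-2,-38,0],"roll":0,"grip":100}
    - {"xyz":[-2,-38,0],"roll":0,"grip":100}
    - {"xyz":[-2,-38,10],"roll":0,"grip":100}
    - {"xyz":[-2,-38,15],"roll":0,"grip":100}

```text
time_s: 3.48
position: [0.4357, 0.191, 0.1987]
tcp_rot: [[0.982, -0.19, 0.005], [-0.19, -0.982, 0.001], [0.005, -0.002, -1.0]]
force: [0.5, 0.0, 0.1]
opening: 1.001
grasp_force: 0.0
```

Call:
move_arm:
  increments:
    - {"xyz":[-2,-38,20],"roll":0,"grip":100}
    - {"xyz":[0,-35,25],"roll":0,"grip":100}
    - {"xyz":[0,-26,25],"roll":0,"grip":100}
    - {"xyz":[0,0,20],"roll":0,"grip":100}
    - {"xyz":[0,0,0],"roll":0,"grip":100}

```text
time_s: 3.9
position: [0.4483, 0.2846, 0.1053]
tcp_rot: [[0.982, -0.187, -0.007], [-0.187, -0.982, -0.003], [-0.006, 0.004, -1.0]]
force: [-0.7, -0.2, 0.3]
opening: 1.0
grasp_force: 0.0
```

Run:
```python
from h import *
state(); ims=[]
for n in("scene","top"):
    p,d=bot.capture(n); K,R,t=cam(n)
    r=bot.trace("tray",n); T,u,v=cloud(n,d,r[0]["mask"])
    b=T[(T[:,2]<.034)]; rc=cv2.minAreaRect((b[:,:2]*1000).astype(np.float32)); print(n,len(b),rc)
    uv=K@(R@np.array([.46,.28,.06])+t); x,y=(uv[:2]/uv[2]).astype(int)
    c=p[max(y-60,0):y+60,max(x-70,0):x+70]; ims.append(cv2.resize(c,(392,336),interpolation=cv2.INTER_CUBIC))
cv2.imwrite("pics/b.png",cv2.cvtColor(np.hstack(ims),cv2.COLOR_RGB2BGR))
```

```text
t 3.9 p [448.3 284.6 105.3] yaw -10.79 z [-0.007 -0.003 -1.   ] F [-0.7 -0.2  0.3] M [0.02 0.06 0.01] op 1.0 gf 0.0 j [ 20.  33. 101.  -0.  46. 121.]
scene 1098 ((511.18658447265625, 276.3265075683594), (68.65841674804688, 180.33424377441406), 79.14488220214844)
top 1246 ((514.5272827148438, 275.5368957519531), (70.10755920410156, 164.33859252929688), 78.85478210449219)
```

View pics/b.png

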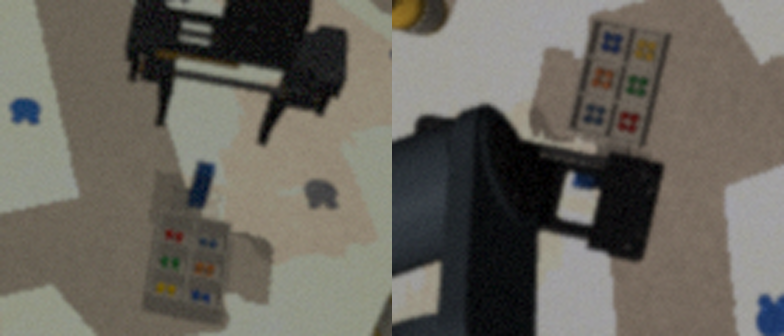

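The post sits between the open fingers in both views: dark blue at (203,185) on the left and (585,180) on the right. Next I'll descend.

Call:
move_arm:
  increments:
    - {"xyz":[0,0,20],"roll":0,"grip":100}
    - {"xyz":[0,0,25],"roll":0,"grip":100}
    - {"xyz":[0,0,20],"roll":0,"grip":100}
    - {"xyz":[0,0,10],"roll":0,"grip":100}
    - {"xyz":[0,0,0],"roll":0,"grip":100}

```text
time_s: 4.52
position: [0.4505, 0.283, 0.0334]
tcp_rot: [[0.981, -0.191, -0.002], [-0.191, -0.982, -0.001], [-0.002, 0.001, -1.0]]
force: [-0.7, 0.4, -0.1]
opening: 1.0
grasp_force: 0.0
```

```bash
python3 -c "
from h import *
delta([451,288,15])"
```

```text
t 4.52 p [450.5 283.   33.4] yaw -11.04 z [-0.002 -0.001 -1.   ] F [-0.7  0.4 -0.1] M [0.01 0.08 0.03] op 1.0 gf 0.0 j [ 20.  40. 103.  -0.  36. 121.]
tool delta [-0.4 -5.  18.4]
```

Call:
move_arm:
  increments:
    - {"xyz":[0,-5,9],"roll":0,"grip":100}
    - {"xyz":[0,0,8],"roll":0,"grip":100}
    - {"xyz":[0,0,0],"roll":0,"grip":60}
    - {"xyz":[0,0,0],"roll":0,"grip":30}
    - {"xyz":[0,0,0],"roll":0,"grip":0}

```text
time_s: 4.93
position: [0.452, 0.2891, 0.0174]
tcp_rot: [[0.982, -0.19, 0.001], [-0.19, -0.982, 0.0], [0.001, -0.0, -1.0]]
force: [-0.4, 0.3, 0.8]
opening: 0.851
grasp_force: 0.0
```

Call:
move_arm:
  increments:
    - {"xyz":[0,0,0],"roll":0,"grip":0}
    - {"xyz":[0,0,0],"roll":0,"grip":0}
    - {"xyz":[0,0,0],"roll":0,"grip":0}
    - {"xyz":[0,0,0],"roll":0,"grip":0}

```text
time_s: 5.27
position: [0.4519, 0.2889, 0.0172]
tcp_rot: [[0.982, -0.19, 0.0], [-0.19, -0.982, 0.0], [0.0, -0.0, -1.0]]
force: [-0.1, -0.4, 0.3]
opening: 0.557
grasp_force: 0.0
```

```bash
python3 -c "
from h import *
state()"
```

```text
t 5.27 p [451.9 288.9  17.2] yaw -10.96 z [ 0.  0. -1.] F [-0.1 -0.4  0.3] M [0.01 0.06 0.  ] op 0.557 gf 0.0 j [ 21.  42. 103.   0.  35. 122.]
```

Call:
move_arm:
  increments:
    - {"xyz":[0,0,0],"roll":0,"grip":0}
    - {"xyz":[0,0,0],"roll":0,"grip":0}
    - {"xyz":[0,0,0],"roll":0,"grip":0}
    - {"xyz":[0,0,0],"roll":0,"grip":0}
    - {"xyz":[0,0,0],"roll":0,"grip":0}

```text
time_s: 5.68
position: [0.4518, 0.2889, 0.0169]
tcp_rot: [[0.982, -0.19, 0.0], [-0.19, -0.982, 0.0], [0.0, -0.0, -1.0]]
force: [0.3, -0.1, -0.5]
opening: 0.207
grasp_force: 30.0
```

Call:
move_arm:
  increments:
    - {"xyz":[0,0,0],"roll":0,"grip":0}
    - {"xyz":[0,0,0],"roll":0,"grip":0}

```text
time_s: 5.85
position: [0.4518, 0.2889, 0.0169]
tcp_rot: [[0.982, -0.19, -0.0], [-0.19, -0.982, -0.0], [-0.0, 0.0, -1.0]]
force: [0.4, 0.0, -0.5]
opening: 0.199
grasp_force: 30.0
```

Run:
```python
from h import *
p,R=state()
yaw=np.radians(-11); print("nose est", p[:2]+147*np.array([np.cos(yaw),np.sin(yaw)]))
th=np.radians(2.45); cx=np.array([np.cos(th),np.sin(th)]); cy=np.array([-cx[1],cx[0]]); M=np.array([604.1,-4.7])
for d in(-25,30): print(d, M+cx*(d-147)-21*cy)
```

```text
t 5.85 p [451.8 288.9  16.9] yaw -10.95 z [-0. -0. -1.] F [ 0.4  0.  -0.5] M [0.07 0.02 0.01] op 0.199 gf 30.0 j [ 21.  42. 103.   0.  35. 122.]
nose est [596.06997893 260.85220875]
-25 [433.1549224  -33.03338037]
30 [488.10464724 -30.68226584]
```

Gripped: opening 0.2 (about 17–18 mm) at 30 N. I'll slide the tray back, turn it and bring it in front of the mouth.

Call:
move_arm:
  increments:
    - {"xyz":[-10,5,0],"roll":0,"grip":0}
    - {"xyz":[-12,15,0],"roll":-0.0585,"grip":0}
    - {"xyz":[0,22,0],"roll":-0.0585,"grip":0}
    - {"xyz":[0,25,0],"roll":-0.0585,"grip":0}
    - {"xyz":[0,25,0],"roll":-0.0585,"grip":0}

```text
time_s: 6.27
position: [0.4204, 0.2013, 0.017]
tcp_rot: [[0.999, 0.048, -0.0], [0.048, -0.999, -0.0], [-0.0, 0.0, -1.0]]
force: [-0.9, 0.6, -1.2]
opening: 0.205
grasp_force: 30.0
```

```bash
python3 -c "
from h import *
delta([430,-33,16.9])"
```

```text
t 6.27 p [420.4 201.3  17. ] yaw 2.74 z [-0. -0. -1.] F [-0.9  0.6 -1.2] M [ 0.05 -0.06  0.07] op 0.205 gf 30.0 j [ 12.  40. 113.  -0.  27.  99.]
tool delta [-1.600e+00  2.345e+02  1.000e-01]
```

Call:
move_arm:
  increments:
    - {"xyz":[0,27,0],"roll":0,"grip":0}
    - {"xyz":[0,27,0],"roll":0,"grip":0}
    - {"xyz":[0,27,0],"roll":0,"grip":0}
    - {"xyz":[0,27,0],"roll":0,"grip":0}
    - {"xyz":[0,27,0],"roll":0,"grip":0}

```text
time_s: 6.68
position: [0.427, 0.0656, 0.0169]
tcp_rot: [[0.999, 0.043, 0.0], [0.043, -0.999, 0.0], [0.0, -0.0, -1.0]]
force: [0.2, 0.2, -1.4]
opening: 0.205
grasp_force: 30.0
```

Call:
move_arm:
  increments:
    - {"xyz":[0,27,0],"roll":0,"grip":0}
    - {"xyz":[0,25,0],"roll":0,"grip":0}
    - {"xyz":[0,20,0],"roll":0,"grip":0}
    - {"xyz":[0,15,0],"roll":0,"grip":0}
    - {"xyz":[0,8,0],"roll":0,"grip":0}

```text
time_s: 7.1
position: [0.4316, -0.0299, 0.0169]
tcp_rot: [[0.999, 0.04, 0.001], [0.04, -0.999, -0.0], [0.001, 0.0, -1.0]]
force: [0.8, 0.6, -0.9]
opening: 0.205
grasp_force: 30.0
```

Call:
move_arm:
  increments:
    - {"xyz":[0,0,0],"roll":0,"grip":0}

```text
time_s: 7.18
position: [0.4316, -0.0295, 0.0169]
tcp_rot: [[0.999, 0.04, 0.001], [0.04, -0.999, -0.0], [0.001, 0.0, -1.0]]
force: [-0.7, -0.2, -0.4]
opening: 0.205
grasp_force: 30.0
```

Run:
```python
from h import *
delta([433,-33,16.9]); ims=[]
for n in("scene","top"):
    p,d=bot.capture(n); K,R,t=cam(n)
    r=bot.trace("tray",n); T,u,v=cloud(n,d,r[0]["mask"])
    b=T[(T[:,2]<.036)&(T[:,2]>.012)]; print(n,r[0]["conf"],len(b),cv2.minAreaRect((b[:,:2]*1000).astype(np.float32)))
    uv=K@(R@np.array([.57,-.02,.03])+t); x,y=(uv[:2]/uv[2]).astype(int)
    c=p[max(y-75,0):y+75,max(x-85,0):x+85]; ims.append(cv2.resize(c,(400,352),interpolation=cv2.INTER_CUBIC))
cv2.imwrite("pics/c.png",cv2.cvtColor(np.hstack(ims),cv2.COLOR_RGB2BGR))
```

```text
t 7.18 p [431.6 -29.5  16.9] yaw 2.3 z [ 0.001 -0.    -1.   ] F [-0.7 -0.2 -0.4] M [-0.04  0.1  -0.01] op 0.205 gf 30.0 j [-19.  39. 118.  -0.  22.  69.]
tool delta [1.3 3.5 0. ]
scene 0.68 507 ((509.03387451171875, -28.079059600830078), (145.20819091796875, 67.7503433227539), 2.865330457687378)
top 0.9 340 ((523.1926879882812, -24.73358917236328), (107.94690704345703, 68.64064025878906), 1.3090932369232178)
```

View pics/c.png

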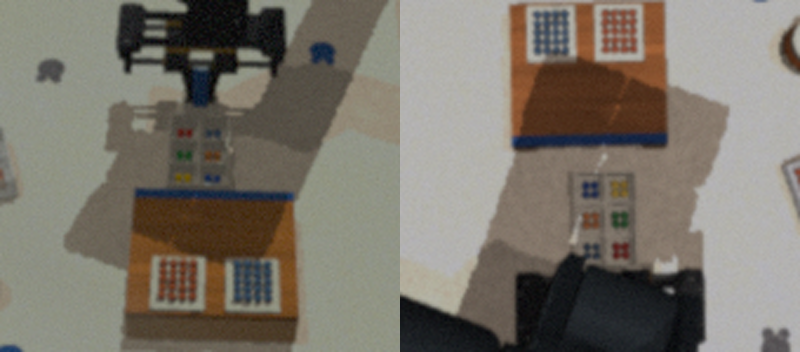

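The tray is in line before the mouth, its nose about 25 mm short of the blue stripe (row ~190 in the scene crop). I'll put it on the entry line and advance.

Call:
move_arm:
  increments:
    - {"xyz":[0,2,0],"roll":0,"grip":0}
    - {"xyz":[5,1.5,0],"roll":-0.002,"grip":0}
    - {"xyz":[6,0,0],"roll":0,"grip":0}
    - {"xyz":[6,0,0],"roll":0,"grip":0}
    - {"xyz":[4,0,0],"roll":0,"grip":0}

```text
time_s: 7.8
position: [0.4539, -0.0307, 0.017]
tcp_rot: [[0.999, 0.045, 0.002], [0.045, -0.999, -0.001], [0.002, 0.001, -1.0]]
force: [0.3, 0.3, -1.5]
opening: 0.203
grasp_force: 30.0
```

```bash
cat >> h.py <<'E'
def case():
    p,R=state(); th=np.radians(2.45); cx=np.array([np.cos(th),np.sin(th)]); cy=np.array([-cx[1],cx[0]])
    q=p[:2]+147*R[:2,0]-np.array([604.1,-4.7]); F=np.array(bot.read_state()["force"])[:2]; print("nose in case",(q@cx).round(1),(q@cy).round(1),"F case",(F@cx).round(1),(F@cy).round(1))
E
python3 -c "
from h import *
case()"
```

```text
t 7.8 p [453.9 -30.7  17. ] yaw 2.59 z [ 0.002 -0.001 -1.   ] F [ 0.3  0.3 -1.5] M [0.01 0.1  0.07] op 0.203 gf 30.0 j [-18.  40. 115.   0.  25.  69.]
nose in case -4.2 -19.2 F case 0.3 0.2
```

Now y −19; shift 1.5 mm right and continue.

Call:
move_arm:
  increments:
    - {"xyz":[1,1.5,0],"roll":0.002,"grip":0}
    - {"xyz":[3,0,0],"roll":0,"grip":0}
    - {"xyz":[3,0,0],"roll":0,"grip":0}
    - {"xyz":[3,0,0],"roll":0,"grip":0}
    - {"xyz":[2,0,0],"roll":0,"grip":0}

```text
time_s: 8.22
position: [0.4647, -0.0317, 0.0169]
tcp_rot: [[0.999, 0.043, 0.0], [0.043, -0.999, -0.0], [0.0, 0.0, -1.0]]
force: [0.3, -0.6, -0.7]
opening: 0.204
grasp_force: 30.0
```

Call:
move_arm:
  increments:
    - {"xyz":[2,0,0],"roll":0,"grip":0}
    - {"xyz":[2,0,0],"roll":0,"grip":0}
    - {"xyz":[2,0,0],"roll":0,"grip":0}
    - {"xyz":[2,0,0],"roll":0,"grip":0}
    - {"xyz":[2,0,0],"roll":0,"grip":0}

```text
time_s: 8.63
position: [0.4744, -0.0312, 0.0169]
tcp_rot: [[0.999, 0.043, -0.0], [0.043, -0.999, 0.0], [-0.0, -0.0, -1.0]]
force: [-0.3, 0.1, -0.1]
opening: 0.207
grasp_force: 30.0
```

```bash
python3 -c "
from h import *
case()"
```

```text
t 8.63 p [474.4 -31.2  16.9] yaw 2.45 z [-0.  0. -1.] F [-0.3  0.1 -0.1] M [ 0.02  0.07 -0.04] op 0.207 gf 30.0 j [-17.  40. 112.   0.  28.  70.]
nose in case 16.3 -20.9 F case -0.3 0.2
```

Call:
move_arm:
  increments:
    - {"xyz":[4,0,0],"roll":0,"grip":0}
    - {"xyz":[4,0,0],"roll":0,"grip":0}
    - {"xyz":[4,0,0],"roll":0,"grip":0}
    - {"xyz":[4,0,0],"roll":0,"grip":0}
    - {"xyz":[0,0,0],"roll":0,"grip":0}

```text
time_s: 9.05
position: [0.4918, -0.0308, 0.017]
tcp_rot: [[0.999, 0.043, 0.002], [0.043, -0.999, -0.001], [0.002, 0.001, -1.0]]
force: [0.1, 0.6, -0.2]
opening: 0.204
grasp_force: 30.0
```

Call:
move_arm:
  increments:
    - {"xyz":[0,-1,0],"roll":0,"grip":0}
    - {"xyz":[0,-1,0],"roll":0,"grip":0}
    - {"xyz":[0,-1,0],"roll":0,"grip":0}
    - {"xyz":[0,-1,0],"roll":0,"grip":0}
    - {"xyz":[0,0,0],"roll":0,"grip":0}

```text
time_s: 9.47
position: [0.4898, -0.0263, 0.017]
tcp_rot: [[0.999, 0.043, -0.0], [0.043, -0.999, 0.0], [-0.0, -0.0, -1.0]]
force: [0.5, -0.7, -0.8]
opening: 0.205
grasp_force: 30.0
```

```bash
python3 -c "
from h import *
case()"
```

```text
t 9.47 p [489.8 -26.3  17. ] yaw 2.46 z [-0.  0. -1.] F [ 0.5 -0.7 -0.8] M [-0.03 -0.    0.01] op 0.205 gf 30.0 j [-16.  41. 110.   0.  30.  71.]
nose in case 31.9 -16.6 F case 0.4 -0.7
```

Call:
move_arm:
  increments:
    - {"xyz":[0,-0.6,0],"roll":0,"grip":0}
    - {"xyz":[0,-0.6,0],"roll":0,"grip":0}
    - {"xyz":[0,-0.6,0],"roll":0,"grip":0}
    - {"xyz":[0,-0.6,0],"roll":0,"grip":0}
    - {"xyz":[0,-0.6,0],"roll":0,"grip":0}

```text
time_s: 9.88
position: [0.4899, -0.0235, 0.017]
tcp_rot: [[0.999, 0.043, -0.0], [0.043, -0.999, 0.0], [-0.0, -0.0, -1.0]]
force: [-0.0, -0.5, -0.4]
opening: 0.207
grasp_force: 30.0
```

Call:
move_arm:
  increments:
    - {"xyz":[0,-0.6,0],"roll":0,"grip":0}
    - {"xyz":[0,-0.6,0],"roll":0,"grip":0}
    - {"xyz":[0,-0.6,0],"roll":0,"grip":0}
    - {"xyz":[0,-0.6,0],"roll":0,"grip":0}
    - {"xyz":[0,-0.6,0],"roll":0,"grip":0}

```text
time_s: 10.3
position: [0.4898, -0.0205, 0.017]
tcp_rot: [[0.999, 0.043, 0.0], [0.043, -0.999, -0.0], [0.0, 0.0, -1.0]]
force: [-0.6, -0.6, -1.0]
opening: 0.209
grasp_force: 30.0
```

Call:
move_arm:
  increments:
    - {"xyz":[0,-0.6,0],"roll":0,"grip":0}
    - {"xyz":[0,-0.6,0],"roll":0,"grip":0}
    - {"xyz":[0,-0.6,0],"roll":0,"grip":0}
    - {"xyz":[0,-0.6,0],"roll":0,"grip":0}
    - {"xyz":[0,-0.6,0],"roll":0,"grip":0}

```text
time_s: 10.72
position: [0.4897, -0.0175, 0.017]
tcp_rot: [[0.999, 0.043, 0.0], [0.043, -0.999, 0.0], [0.0, -0.0, -1.0]]
force: [-0.5, 0.3, -1.7]
opening: 0.204
grasp_force: 30.0
```

Call:
move_arm:
  increments:
    - {"xyz":[0,-0.6,0],"roll":0,"grip":0}
    - {"xyz":[0,-0.6,0],"roll":0,"grip":0}
    - {"xyz":[0,-0.6,0],"roll":0,"grip":0}
    - {"xyz":[0,-0.6,0],"roll":0,"grip":0}
    - {"xyz":[0,-0.6,0],"roll":0,"grip":0}

```text
time_s: 11.13
position: [0.4895, -0.0145, 0.0169]
tcp_rot: [[0.999, 0.043, -0.0], [0.043, -0.999, 0.0], [-0.0, -0.0, -1.0]]
force: [-1.0, -1.1, -0.8]
opening: 0.204
grasp_force: 30.0
```

Call:
move_arm:
  increments:
    - {"xyz":[0,-0.6,0],"roll":0,"grip":0}
    - {"xyz":[0,-0.6,0],"roll":0,"grip":0}
    - {"xyz":[0,-0.6,0],"roll":0,"grip":0}
    - {"xyz":[0,-0.6,0],"roll":0,"grip":0}
    - {"xyz":[0,0,0],"roll":0,"grip":0}

```text
time_s: 11.55
position: [0.489, -0.0125, 0.0169]
tcp_rot: [[0.999, 0.041, -0.001], [0.041, -0.999, -0.0], [-0.001, 0.0, -1.0]]
force: [-1.8, -6.8, -0.7]
opening: 0.208
grasp_force: 30.2
```

```bash
python3 -c "
from h import *
case()"
```

```text
t 11.55 p [489.  -12.5  16.9] yaw 2.36 z [-0.001 -0.    -1.   ] F [-1.8 -6.8 -0.7] M [-0.95  0.33 -0.59] op 0.208 gf 30.2 j [-15.  41. 110.  -0.  29.  73.]
nose in case 31.6 -3.1 F case -2.1 -6.7
```

Fence contact felt (−6.8 N). Back off into the middle of the 3 mm clearance, then go in gently.

Call:
move_arm:
  increments:
    - {"xyz":[0,1.2,0],"roll":0,"grip":0}
    - {"xyz":[0,1.0,0],"roll":0,"grip":0}
    - {"xyz":[0,0,0],"roll":0,"grip":0}

```text
time_s: 11.8
position: [0.4896, -0.0144, 0.0169]
tcp_rot: [[0.999, 0.043, 0.0], [0.043, -0.999, 0.0], [0.0, -0.0, -1.0]]
force: [-0.8, -1.5, -0.5]
opening: 0.201
grasp_force: 30.0
```

Run:
```python
from h import *
case()
for n in("scene","top"):
    p,d=bot.capture(n); r=bot.trace("tray",n)
    if not r: print(n,"none"); continue
    T,u,v=cloud(n,d,r[0]["mask"])
    b=T[(T[:,2]<.036)&(T[:,2]>.012)]; print(n,r[0]["conf"],len(b),cv2.minAreaRect((b[:,:2]*1000).astype(np.float32)))
```

```text
t 11.8 p [489.6 -14.4  16.9] yaw 2.47 z [ 0.  0. -1.] F [-0.8 -1.5 -0.5] M [-0.23  0.12 -0.12] op 0.201 gf 30.0 j [-15.  41. 110.   0.  29.  73.]
nose in case 32.2 -4.7 F case -0.9 -1.5
scene 0.77 260 ((539.4060668945312, -11.8245849609375), (86.42561340332031, 64.78141784667969), 0.1842225193977356)
top 0.79 186 ((572.0982666015625, -12.952167510986328), (70.25206756591797, 68.44975280761719), 1.5292353630065918)
```

Call:
move_arm:
  increments:
    - {"xyz":[0,1.0,0],"roll":0,"grip":0}
    - {"xyz":[0,0.5,0],"roll":0,"grip":0}
    - {"xyz":[0,0,0],"roll":0,"grip":0}

```text
time_s: 12.25
position: [0.4897, -0.0157, 0.017]
tcp_rot: [[0.999, 0.043, 0.0], [0.043, -0.999, 0.0], [0.0, -0.0, -1.0]]
force: [-0.4, 0.2, -1.1]
opening: 0.205
grasp_force: 30.0
```

```bash
python3 -c "
from h import *
case()"
```

```text
t 12.25 p [489.7 -15.7  17. ] yaw 2.49 z [ 0.  0. -1.] F [-0.4  0.2 -1.1] M [0.07 0.08 0.02] op 0.205 gf 30.0 j [-15.  41. 110.   0.  29.  73.]
nose in case 32.2 -6.0 F case -0.4 0.2
```

Free now. Advance toward the cheek (45 mm).

Call:
move_arm:
  increments:
    - {"xyz":[2,0.2,0],"roll":0,"grip":0}
    - {"xyz":[2,0,0],"roll":0,"grip":0}
    - {"xyz":[2,0,0],"roll":0,"grip":0}
    - {"xyz":[2,0,0],"roll":0,"grip":0}
    - {"xyz":[1.5,0,0],"roll":0,"grip":0}

```text
time_s: 12.67
position: [0.4995, -0.0156, 0.0169]
tcp_rot: [[0.999, 0.043, 0.0], [0.043, -0.999, -0.0], [0.0, 0.0, -1.0]]
force: [-0.6, 0.0, -0.6]
opening: 0.203
grasp_force: 30.0
```

Call:
move_arm:
  increments:
    - {"xyz":[0.8,0,0],"roll":0,"grip":0}
    - {"xyz":[0.8,0,0],"roll":0,"grip":0}
    - {"xyz":[0.8,0,0],"roll":0,"grip":0}
    - {"xyz":[0.8,0,0],"roll":0,"grip":0}
    - {"xyz":[0.8,0,0],"roll":0,"grip":0}

```text
time_s: 13.08
position: [0.5031, -0.0154, 0.0169]
tcp_rot: [[0.999, 0.043, -0.0], [0.043, -0.999, 0.0], [-0.0, -0.0, -1.0]]
force: [0.6, -0.0, -0.3]
opening: 0.202
grasp_force: 30.0
```

```bash
python3 -c "
from h import *
case()"
```

```text
t 13.08 p [503.1 -15.4  16.9] yaw 2.45 z [-0.  0. -1.] F [ 0.6 -0.  -0.3] M [-0.    0.07 -0.  ] op 0.202 gf 30.0 j [-14.  41. 108.   0.  31.  73.]
nose in case 45.6 -6.4 F case 0.6 -0.0
```

Call:
move_arm:
  increments:
    - {"xyz":[0.8,0,0],"roll":0,"grip":0}
    - {"xyz":[0.8,0,0],"roll":0,"grip":0}
    - {"xyz":[0.8,0,0],"roll":0,"grip":0}
    - {"xyz":[0.8,0,0],"roll":0,"grip":0}
    - {"xyz":[0.8,0,0],"roll":0,"grip":0}

```text
time_s: 13.5
position: [0.5072, -0.0153, 0.017]
tcp_rot: [[0.999, 0.043, 0.0], [0.043, -0.999, 0.0], [0.0, -0.0, -1.0]]
force: [-0.8, 0.2, -1.1]
opening: 0.202
grasp_force: 30.0
```

```bash
python3 -c "
from h import *
case()"
```

```text
t 13.5 p [507.2 -15.3  17. ] yaw 2.45 z [ 0.  0. -1.] F [-0.8  0.2 -1.1] M [-0.05  0.09 -0.  ] op 0.202 gf 30.0 j [-14.  41. 107.   0.  31.  73.]
nose in case 49.7 -6.4 F case -0.8 0.2
```

Past the cheek's end. Continue in 8–10 mm calls while watching the force.

Call:
move_arm:
  increments:
    - {"xyz":[2,0,0],"roll":0,"grip":0}
    - {"xyz":[2,0,0],"roll":0,"grip":0}
    - {"xyz":[2,0,0],"roll":0,"grip":0}
    - {"xyz":[2,0,0],"roll":0,"grip":0}
    - {"xyz":[2,0,0],"roll":0,"grip":0}

```text
time_s: 13.92
position: [0.5173, -0.0148, 0.0169]
tcp_rot: [[0.999, 0.043, 0.0], [0.043, -0.999, -0.0], [0.0, 0.0, -1.0]]
force: [-0.6, 1.0, -0.2]
opening: 0.21
grasp_force: 30.0
```

```bash
python3 -c "
from h import *
case()"
```

```text
t 13.92 p [517.3 -14.8  16.9] yaw 2.45 z [ 0. -0. -1.] F [-0.6  1.  -0.2] M [-0.02  0.12  0.01] op 0.21 gf 30.0 j [-14.  42. 106.   0.  33.  74.]
nose in case 59.9 -6.4 F case -0.5 1.0
```

Call:
move_arm:
  increments:
    - {"xyz":[2.5,0,0],"roll":0,"grip":0}
    - {"xyz":[2.5,0,0],"roll":0,"grip":0}
    - {"xyz":[2.5,0,0],"roll":0,"grip":0}
    - {"xyz":[2.5,0,0],"roll":0,"grip":0}
    - {"xyz":[2,0,0],"roll":0,"grip":0}

```text
time_s: 14.33
position: [0.5294, -0.0144, 0.0169]
tcp_rot: [[0.999, 0.043, 0.0], [0.043, -0.999, -0.0], [0.0, 0.0, -1.0]]
force: [-0.4, -0.4, -1.1]
opening: 0.204
grasp_force: 30.0
```

```bash
python3 -c "
from h import *
case()"
```

```text
t 14.33 p [529.4 -14.4  16.9] yaw 2.45 z [ 0. -0. -1.] F [-0.4 -0.4 -1.1] M [-0.    0.11  0.03] op 0.204 gf 30.0 j [-14.  42. 104.   0.  34.  74.]
nose in case 72.0 -6.5 F case -0.4 -0.4
```

Call:
move_arm:
  increments:
    - {"xyz":[2.5,0,0],"roll":0,"grip":0}
    - {"xyz":[2.5,0,0],"roll":0,"grip":0}
    - {"xyz":[2.5,0,0],"roll":0,"grip":0}
    - {"xyz":[2.5,0,0],"roll":0,"grip":0}
    - {"xyz":[2,0,0],"roll":0,"grip":0}

```text
time_s: 14.75
position: [0.5414, -0.0138, 0.0169]
tcp_rot: [[0.999, 0.043, 0.0], [0.043, -0.999, -0.0], [0.0, 0.0, -1.0]]
force: [0.2, -0.6, -0.0]
opening: 0.204
grasp_force: 30.0
```

```bash
python3 -c "
from h import *
case()"
```

```text
t 14.75 p [541.4 -13.8  16.9] yaw 2.45 z [ 0. -0. -1.] F [ 0.2 -0.6 -0. ] M [-0.04  0.1   0.04] op 0.204 gf 30.0 j [-13.  42. 102.   0.  35.  74.]
nose in case 84.0 -6.4 F case 0.2 -0.6
```

Call:
move_arm:
  increments:
    - {"xyz":[2.5,0,0],"roll":0,"grip":0}
    - {"xyz":[2.5,0,0],"roll":0,"grip":0}
    - {"xyz":[2.5,0,0],"roll":0,"grip":0}
    - {"xyz":[2.5,0,0],"roll":0,"grip":0}
    - {"xyz":[2,0,0],"roll":0,"grip":0}

```text
time_s: 15.17
position: [0.5534, -0.0133, 0.0169]
tcp_rot: [[0.999, 0.043, 0.0], [0.043, -0.999, -0.0], [0.0, 0.0, -1.0]]
force: [-0.2, -0.9, -0.6]
opening: 0.205
grasp_force: 30.0
```

```bash
python3 -c "
from h import *
case()"
```

```text
t 15.17 p [553.4 -13.3  16.9] yaw 2.45 z [ 0. -0. -1.] F [-0.2 -0.9 -0.6] M [0.04 0.1  0.03] op 0.205 gf 30.0 j [-13.  43. 100.   0.  37.  75.]
nose in case 96.0 -6.4 F case -0.2 -0.9
```

Nearly home: small steps until the stop is felt.

Call:
move_arm:
  increments:
    - {"xyz":[2,0,0],"roll":0,"grip":0}
    - {"xyz":[2,0,0],"roll":0,"grip":0}
    - {"xyz":[2,0,0],"roll":0,"grip":0}
    - {"xyz":[1.5,0,0],"roll":0,"grip":0}
    - {"xyz":[1,0,0],"roll":0,"grip":0}

```text
time_s: 15.58
position: [0.5618, -0.013, 0.0169]
tcp_rot: [[0.999, 0.043, 0.0], [0.043, -0.999, -0.0], [0.0, 0.0, -1.0]]
force: [-0.6, 0.9, -0.1]
opening: 0.202
grasp_force: 30.0
```

Call:
move_arm:
  increments:
    - {"xyz":[0.6,0,0],"roll":0,"grip":0}
    - {"xyz":[0.6,0,0],"roll":0,"grip":0}
    - {"xyz":[0.6,0,0],"roll":0,"grip":0}
    - {"xyz":[0.6,0,0],"roll":0,"grip":0}

```text
time_s: 15.92
position: [0.5639, -0.0128, 0.0169]
tcp_rot: [[0.999, 0.043, -0.0], [0.043, -0.999, 0.0], [-0.0, -0.0, -1.0]]
force: [-0.6, -0.5, -1.3]
opening: 0.204
grasp_force: 30.0
```

```bash
python3 -c "
from h import *
case()"
```

```text
t 15.92 p [563.9 -12.8  16.9] yaw 2.45 z [-0.  0. -1.] F [-0.6 -0.5 -1.3] M [ 0.02  0.11 -0.03] op 0.204 gf 30.0 j [-13.  43.  99.  -0.  38.  75.]
nose in case 106.5 -6.4 F case -0.6 -0.4
```

Call:
move_arm:
  increments:
    - {"xyz":[0.6,0,0],"roll":0,"grip":0}
    - {"xyz":[0.6,0,0],"roll":0,"grip":0}
    - {"xyz":[0.6,0,0],"roll":0,"grip":0}
    - {"xyz":[0,0,0],"roll":0,"grip":0}

```text
time_s: 16.25
position: [0.566, -0.0128, 0.0169]
tcp_rot: [[0.999, 0.043, 0.0], [0.043, -0.999, -0.0], [0.0, 0.0, -1.0]]
force: [0.4, 1.0, -0.9]
opening: 0.206
grasp_force: 30.0
```

Call:
move_arm:
  increments:
    - {"xyz":[0.6,0,0],"roll":0,"grip":0}
    - {"xyz":[0.6,0,0],"roll":0,"grip":0}
    - {"xyz":[0.6,0,0],"roll":0,"grip":0}
    - {"xyz":[0,0,0],"roll":0,"grip":0}

```text
time_s: 16.58
position: [0.5673, -0.0127, 0.0169]
tcp_rot: [[0.999, 0.043, -0.001], [0.043, -0.999, 0.0], [-0.001, -0.0, -1.0]]
force: [-2.0, 0.3, 0.1]
opening: 0.202
grasp_force: 30.0
```

Contact beginning (−2 N); one more small press to confirm.

Call:
move_arm:
  increments:
    - {"xyz":[0.5,0,0],"roll":0,"grip":0}
    - {"xyz":[0.5,0,0],"roll":0,"grip":0}
    - {"xyz":[0,0,0],"roll":0,"grip":0}

```text
time_s: 16.83
position: [0.5672, -0.0126, 0.017]
tcp_rot: [[0.999, 0.043, -0.003], [0.043, -0.999, 0.0], [-0.003, -0.0, -1.0]]
force: [-4.3, -0.6, 2.4]
opening: 0.204
grasp_force: 30.0
```

```bash
python3 -c "
from h import *
case()"
```

```text
t 16.83 p [567.2 -12.6  17. ] yaw 2.46 z [-0.003  0.    -1.   ] F [-4.3 -0.6  2.4] M [-0.19  0.62 -0.05] op 0.204 gf 30.0 j [-13.  43.  98.  -0.  38.  75.]
nose in case 109.8 -6.3 F case -4.4 -0.4
```

Home: the nose is at 109.8 mm with a firm stop. Ease off slightly and release.

Call:
move_arm:
  increments:
    - {"xyz":[-0.7,0,0],"roll":0,"grip":0}
    - {"xyz":[0,0,0],"roll":0,"grip":30}
    - {"xyz":[0,0,0],"roll":0,"grip":50}
    - {"xyz":[0,0,0],"roll":0,"grip":80}
    - {"xyz":[0,0,0],"roll":0,"grip":80}

```text
time_s: 17.25
position: [0.5689, -0.0128, 0.0171]
tcp_rot: [[0.999, 0.043, 0.002], [0.043, -0.999, -0.0], [0.002, 0.0, -1.0]]
force: [-0.6, -0.4, 0.2]
opening: 0.422
grasp_force: 0.0
```

Call:
move_arm:
  increments:
    - {"xyz":[0,0,0],"roll":0,"grip":80}
    - {"xyz":[0,0,0],"roll":0,"grip":80}
    - {"xyz":[0,0,0],"roll":0,"grip":80}
    - {"xyz":[0,0,0],"roll":0,"grip":80}

```text
time_s: 17.58
position: [0.5679, -0.0127, 0.0169]
tcp_rot: [[0.999, 0.043, 0.0], [0.043, -0.999, -0.0], [0.0, 0.0, -1.0]]
force: [-0.3, -0.5, 0.5]
opening: 0.724
grasp_force: 0.0
```

Open; rise straight up, then back.

Call:
move_arm:
  increments:
    - {"xyz":[0,0,-10],"roll":0,"grip":80}
    - {"xyz":[0,0,-25],"roll":0,"grip":80}
    - {"xyz":[0,0,-30],"roll":0,"grip":80}
    - {"xyz":[0,0,-30],"roll":0,"grip":80}
    - {"xyz":[0,0,-30],"roll":0,"grip":80}

```text
time_s: 18.0
position: [0.5675, -0.0126, 0.1438]
tcp_rot: [[0.999, 0.043, -0.0], [0.043, -0.999, 0.0], [-0.0, -0.0, -1.0]]
force: [0.6, -0.5, -0.4]
opening: 0.799
grasp_force: 0.0
```

Call:
move_arm:
  increments:
    - {"xyz":[-30,0,-20],"roll":0,"grip":80}
    - {"xyz":[-35,0,0],"roll":0,"grip":80}
    - {"xyz":[-35,0,0],"roll":0,"grip":80}
    - {"xyz":[-20,0,0],"roll":0,"grip":80}
    - {"xyz":[0,0,0],"roll":0,"grip":80}

```text
time_s: 18.42
position: [0.4417, -0.0165, 0.1623]
tcp_rot: [[0.999, 0.042, -0.006], [0.042, -0.999, 0.002], [-0.006, -0.002, -1.0]]
force: [-1.6, 0.6, 0.5]
opening: 0.796
grasp_force: 0.0
```

Run:
```python
from h import *
case(); ims=[]
for n in("scene","top"):
    p,d=bot.capture(n); K,R,t=cam(n); C,u,v=cloud(n,d); hsv=cv2.cvtColor(p,cv2.COLOR_RGB2HSV)[v,u]
    m=(C[:,2]>.04)&(C[:,2]<.065)&(C[:,0]>.53)&(C[:,0]<.585)&(abs(C[:,1])<.05); print(n,m.sum(),np.median(C[m],0).round(4) if m.any() else "")
    uv=K@(R@np.array([.6,-.01,.03])+t); x,y=(uv[:2]/uv[2]).astype(int)
    ims.append(cv2.resize(p[max(y-75,0):y+75,max(x-85,0):x+85],(400,352),interpolation=cv2.INTER_CUBIC))
cv2.imwrite("pics/d.png",cv2.cvtColor(np.hstack(ims),cv2.COLOR_RGB2BGR))
```

```text
t 18.42 p [441.7 -16.5 162.3] yaw 2.43 z [-0.006  0.002 -1.   ] F [-1.6  0.6  0.5] M [-0.01  0.03  0.01] op 0.796 gf 0.0 j [-17.  22. 111.  -0.  47.  71.]
nose in case -15.7 -4.9 F case -1.6 0.6
scene 63 [ 0.5735 -0.0127  0.0543]
top 49 [ 0.5665 -0.0127  0.0561]
```

View pics/d.png

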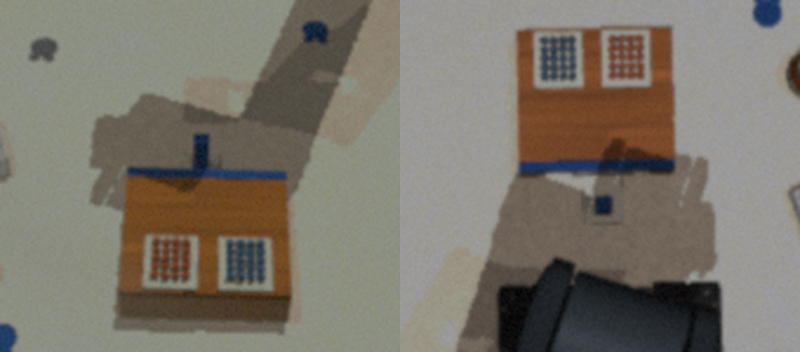

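The tray is fully in. Only the apron and post show outside the mouth, with the post at (603,205) in the top crop, about (567, −13) mm as expected. The gripper is clear, so I'll hand in.

```bash
python3 -c "
from rig import bot
print(bot.hand_in())"
```

```text
the job is handed in; nothing more can be done
None
```

The tray is fully home in the bay, released and at rest; I handed the job in at about 18.5 s, with the highest force I read about 7 N (at the fence), and the hand-in returned no verdict.

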